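# Log out and raise the latched wrist rest

## Robot

A 7-joint arm with a two-finger parallel gripper is mounted at the origin on the work surface. World frame = base frame: x ahead of the robot, y to its left, z up, the work surface at z = 0. Lengths are in m, angles in rad, forces in N, time in s.
With the tool pointing down it reaches from about 0.425 to 0.95 m from the base axis. Payload 4.7 kg.
Tool frame: the origin (TCP) lies on the centre line of the jaws, within the pads' length; the fingertips stand robot.nose_length ahead of it and the grasp point (between the pads) lies 8 mm behind it (robot.nose_length is the distance from the TCP to the fingertips, in m); z points along the fingers, x is the direction in which the jaws open and shut, and the axes are right-handed (so a half turn about z gives the same grasp; the last joint's range is limited). The gripper opens to 85 mm and grips with 20 to 120 N. Pads are 22 mm wide; open, the fingers measure 114 mm over their backs; the gripper's body (76 mm by 85 mm) begins 54 mm behind the grasp point. The pads swing forward as they close: fully open they stand 13 mm farther back than shut.
Start: joints at [1.319, 0.469, -0.049, 1.532, 0.024, 1.141, -0.082], TCP at [0.149, -0.658, 0.242] pointing down, gripper open.
Joint ranges: [-2.59, 2.59], [-0.33, 1.99], [-1.39, 1.29], [0.1, 2.45], [-1.04, 4.18], [0.21, 1.99], [-2.66, 2.66]. Speed limits (rad/s): [2.57, 2.57, 3.14, 3.14, 3.14, 3.14, 3.14].

## Interface

Orientations are given as [roll, pitch, yaw] about the fixed x, y, z axes, in that order (R = Rz(yaw) Ry(pitch) Rx(roll)).
In Python, from plant import robot gives the robot as it stands. Calls block until the motion is done:
- robot.goto(position, orientation): joint-space move of the TCP to a pose.
- robot.move_straight(position, vel=0.15, attitude=None, contact_N=None): straight line of the TCP; attitude=None keeps the orientation; vel is the mean speed in m/s. With contact_N (N) it stops when the force on the tool has changed by that much, and returns True; else False.
- robot.move_joints(angles): joint-space move.
- robot.grip(opening, strength=None): opening from 0.0 (shut) to 1.0 (fully open); strength is the grip in N (None keeps the last); returns when the fingers have stopped.
- robot.sleep(seconds).
- robot.inverse_kinematics(position, orientation): joint angles nearest the present ones, or None.
- robot.sense(): the state.
- robot.grab_frame(name): name is "scene" or "top" or "wrist"; returns a dict with "image" (420x560x3 uint8, red, green, blue), "range_z" (420x560 float32, m along the optical axis (not along the pixel's ray), 0 where there is no reading), "fx", "fy", "cx", "cy" (pixels), "R" (3x3) and "t" (3): a world point X has camera coordinates R X + t. Camera axes: x right, y down, z forward; pixel columns grow to the right and rows downward; lengths in m; the calibration is good to about 2 mm. The wrist camera is an equidistant fisheye: a pixel r from the principal point sees the ray r / f radians off the axis. A picture is of the moment at which its call begins.
A pose or a line that the arm cannot do raises robot.IKError and nothing moves.
- robot.close_job(): hands the job in, once; it reports no verdict.
The state is a dict: "t": time; "joint_pos": joint angles; "joint_velocities": joint speeds; "effort": joint torques, N m; "tcp_pos": TCP position; "tcp_rot": TCP orientation; "wrist_force": force on the tool from outside, world axes, zero at the start; "torque": the same for the moment, N m; "opening": opening from 0.0 (shut) to 1.0 (fully open).
Only numpy, scipy, OpenCV 4.12 (cv2) and the standard library are available. Lean on these libraries where they do the work, as an engineer would, in place of code of your own. Each camera call takes 0.05 s, during which the arm holds its last target. There are 200 camera calls.

## Task

Log the blood-draw wrist rest out for cleaning: squeeze the clamped scanner's orange trigger all the way and let it spring back. Then pull the wrist rest's red latch knob fully sideways against its spring, lift the coupler off its ball, and finish while still holding the rest steady in the gripper with its coupler end about 8 cm above where it lay. Do not shift or tip the other things on the desk.

Things in the scene. Friction and masses are not known exactly. Their poses are not given: they have to be found in the camera images.
- scanner: code scanner clamped on its side on a fixed grey plate (x -130..170, y -85..85 mm, 8 thick), facing a striped code card. Origin on the plate's underside; x the way it points, z up. Pistol grip level, along y: x -76..-44, y -70..30, z 42..68 mm. Barrel along x: y 28..62 mm (nose 17..73), up to z 81; card up to z 93 at x 155 mm. Below the grip only the plate
- squeeze (a point): fixed point at scanner (-50, -14, 55) mm, midway between the grip's back face (26 mm to scanner -x) and the released trigger's front face (26 mm to +x). A gripper pointing down, closing along scanner x here, squeezes trigger against grip: 52 mm wide released, about 42 squeezed (the grip is rigid: the middle then lies 4 to 5 mm farther to -x). 30 mm free beyond either side
- trigger (a joint): orange trigger, lever 50 x 18 x 7 mm on a vertical pivot at scanner (-28, 26, 55) mm, lying along y in front of the grip. 0 released, 0.24 rad fully squeezed against its stop. A spring returns it: 2 N to start, about 5 N at the stop, 40 mm from the pivot
- dock: grey base plate (x -170..190, y -65..65 mm, 12 thick) fixed to the desk, with the ball post at x = -120 mm and the hinge axis of the wrist rest at x = 150, z = 75 mm, along y. Origin on its underside, z up, y across: the latch is pulled towards dock +y (to the left as seen from the robot, the side where the latch plate hangs down beside the coupler)
- ball (a point): centre of the 32 mm steel ball at dock (-120, 0, 64) mm, hidden under the aluminium coupler. Below it a 36 mm collar, z = 44 to 50 mm, under which the latch's tooth hooks by 8 mm; the locked tooth leaves the rest only 2 mm of play
- latch (a joint): spring latch across the coupler, m: 0 locked, grows as the red knob is pulled towards dock +y, stop at 0.014. Over 0.009 it is clear of the collar. Spring 3.5 N to start, 8.4 N at the stop; snaps back when let go. With the coupler lifted 15 mm it can no longer catch under the collar
- latch_knob (a point): grasp point on the red latch knob standing on the coupler, above the ball: upright stem 16 mm thick, from 21 mm below to 17 mm above this point, then a head 26 mm wide, 9 mm thick. 126 mm above the desk when the rest is down. It slides with the latch and turns with the lifted rest about the hinge. The rest can be carried by the knob (about 4 to 6 N)
- wrist_rest: hinged blood-draw wrist rest: steel tongue, aluminium coupler and latch at the free end, blue pad 200 x 110 x 34 mm (top at z 132 mm, edge 75 mm from the knob). Origin in the coupler, 11 mm above the ball's centre (75 mm above the desk) when down; x from coupler to hinge, 270 mm. The free end swings up freely about the hinge, at most 0.9 rad (0.3 rad lifts it 80 mm), and falls by itself
- sanitiser: bystander: green pump bottle of hand sanitiser, 50 x 50 mm, 177 mm tall; origin at the centre of its underside
- specimen_jar: bystander: small clear jar with red cap, 48 mm across, 60 mm tall; origin at the centre of its underside
- tape_roll: bystander: white roll of tape lying flat, 44 mm across, 20 mm tall, on the scanner's plate; origin at the centre of its underside
- tube_rack: bystander: blue rack with capped blood tubes, 60 x 140 mm, 103 mm tall; origin at the centre of its underside
- steel_tray: bystander: open steel tray, 140 x 200 x 35 mm; origin at the centre of its underside
- stapler: bystander: red and black stapler, 40 x 150 mm, 51 mm tall; origin at the centre of its underside

How it is judged:
By the outcome, as a careful person would: the job done as asked, in the order asked, and still so for the second after the job is handed in, while the arm keeps its last pose, push and grip.
It also fails if it takes over 48 s, if anything falls off the work surface, if the arm or the gripper's body presses on something with over 40 N, if the wrist force passes 120 N, or if a joint passes its speed limit or range.

## Working session

There is one attempt and no reset: what is moved stays moved. The work goes in short steps, each a Python script; the robot and the scene stay as the last script left them, time stands still between calls to the robot, and variables do not carry over. Pictures are saved under pics/ and viewed, about 8 in all and at most 12, crops included, and the job is handed in when it is done.

```bash
mkdir -p pics; ls
cat > h.py <<'E'
import numpy as np, cv2
from plant import robot
def pts(f):
    """world point per pixel (pinhole cams)"""
    z=f["range_z"].astype(float); v,u=np.indices(z.shape)
    c=np.stack([(u-f["cx"])/f["fx"]*z,(v-f["cy"])/f["fy"]*z,z],-1)
    return (c-f["t"])@f["R"], z>0
def save(n,im): cv2.imwrite(f"pics/{n}.png",cv2.cvtColor(im,cv2.COLOR_RGB2BGR))
E
python3 - <<'E'
from h import *
for n in("top","scene"):
    f=robot.grab_frame(n); save(n,f["image"]); np.savez(n,**f)
    print(n,f["fx"],f["fy"],f["cx"],f["cy"],"pos",-np.array(f["R"]).T@f["t"],np.round(f["R"],3).tolist())
print(robot.nose_length, robot.sense())
E
```

```text
pics
top 417.9789360196066 417.9789360196066 281.9834457725034 213.16816590587945 pos [ 0.35266095 -0.04053706  1.42871296] [[0.003, -1.0, 0.003], [-0.992, -0.003, -0.128], [0.128, -0.003, -0.992]]
scene 518.2672923515343 518.2672923515343 278.03098180724 208.84222305014578 pos [1.20045751 0.2989319  1.41131057] [[-0.426, 0.905, 0.01], [0.78, 0.373, -0.503], [-0.458, -0.206, -0.864]]
0.011 {'t': 0.1, 'joint_pos': array([ 1.31909053,  0.46937562, -0.04861971,  1.53356506,  0.02408123,
        1.14102051, -0.08230119]), 'joint_velocities': array([-0.00061754, -0.00024929, -0.00137709, -0.00327542,  0.00201596,
       -0.0002778 , -0.00044085]), 'effort': array([ 1.03215640e-03, -5.11512101e+01, -4.71749157e-02, -2.38386762e+01,
        1.07514227e-02,  4.38579285e-03, -1.47682374e-05]), 'tcp_pos': array([ 0.1490736 , -0.65781166,  0.2413604 ]), 'tcp_rot': array([ 3.14155816e+00,  1.78360345e-03, -1.34794869e+00]), 'wrist_force': array([ 0.36753203, -0.47383002, -0.14020703]), 'torque': array([-0.00734735,  0.01650512, -0.06772347]), 'opening': 0.9976607784814063}
```

View pics/top.png

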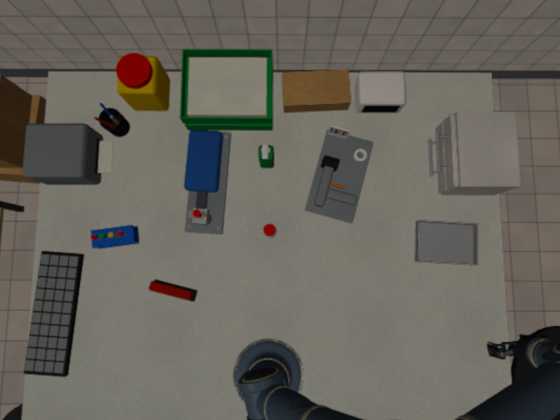

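View pics/scene.png

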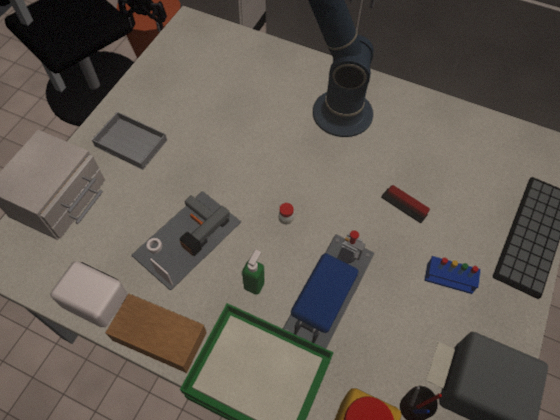

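The top view shows the scanner plate around (340,175), orange trigger (337,186), dock (208,182), knob (197,213), sanitiser (266,155), jar (270,230). The scene view confirms this layout. Next I measure the plates, knob and trigger.

```bash
cat > m.py <<'E'
from h import *
f=dict(np.load("top.npz")); P,ok=pts(f); z=P[...,2]; im=f["image"]
hsv=cv2.cvtColor(im,cv2.COLOR_RGB2HSV)
cam=-f["R"].T@f["t"]
def cast(u,v,h):
    d=f["R"].T@np.array([(u-f["cx"])/f["fx"],(v-f["cy"])/f["fy"],1]); return cam+d*(h-cam[2])/d[2]
desk=z[250:300,300:400]; print("desk z",np.median(desk),desk.std())
for n,(u0,v0,u1,v1),h in(("scanner",(300,120,378,226),.008),("dock",(178,124,234,238),.012)):
    m=np.zeros(z.shape,np.uint8)
    m[v0:v1,u0:u1]=((z>h*.6)&ok)[v0:v1,u0:u1]
    m2=m&(np.abs(z-h)<.004)
    for mm in(m,m2):
        p=P[mm>0][:,:2]*1000
        print(n,len(p),"depth rect",cv2.minAreaRect(p.astype(np.float32)))
    # colour: grey plate rather than desk
    g=np.zeros_like(m); S=im[v0:v1,u0:u1].astype(int)
    g[v0:v1,u0:u1]=(S.sum(-1)<390)
    cs=max(cv2.findContours(g,cv2.RETR_EXTERNAL,cv2.CHAIN_APPROX_NONE)[0],key=cv2.contourArea)
    q=np.array([cast(u,v,h)[:2]*1000 for u,v in cs[:,0]],np.float32); print(n,"colour rect",cv2.minAreaRect(q))
def rep(n,m,h=None):
    k,l,s,c=cv2.connectedComponentsWithStats(m.astype(np.uint8))
    for i in range(1,k):
        if s[i,4]>=12:
            print(n,"px",c[i].round(1),s[i,4],"depth xyz",(np.median(P[(l==i)&ok],0)*1000).round(1), "cast",None if h is None else (cast(*c[i],h)*1000).round(1))
H,S,V=[hsv[...,i].astype(int) for i in range(3)]
red=((H<5)|(H>174))&(S>150)&(V>80); red[:,300:]=0
rep("red",red,.147)
o=(H>5)&(H<18)&(S>140)&(V>90); o[:,:310]=0;o[:,370:]=0; o[:130]=0; rep("orange",o,.064)
b=(H>105)&(H<125)&(S>140)&(V>50); b[:,:180]=0; b[:,230:]=0; rep("pad",b,.132)
g=(H>50)&(H<85)&(S>100); g[:135]=0; g[:,:250]=0; rep("bottle",g)
E
python3 m.py
python3 - <<'E'
import cv2;im=cv2.imread('pics/top.png')[115:250,175:385]
cv2.imwrite('pics/crop.png',cv2.resize(im,None,fx=3.7,fy=3.7,interpolation=cv2.INTER_CUBIC))
E
```

```text
desk z -0.0002692462403606185 0.09462739280307189
scanner 4032 depth rect ((681.7872924804688, -240.57740783691406), (268.23931884765625, 376.59619140625), 88.857666015625)
scanner 2512 depth rect ((681.7872924804688, -240.57740783691406), (268.23931884765625, 376.59619140625), 88.857666015625)
scanner colour rect ((681.61376953125, -242.2298583984375), (271.89337158203125, 374.00433349609375), 89.84217834472656)
dock 4329 depth rect ((653.7301025390625, 218.45724487304688), (183.15582275390625, 398.7583923339844), 89.11174774169922)
dock 1293 depth rect ((661.1006469726562, 218.69708251953125), (176.81991577148438, 389.6384582519531), 86.434814453125)
dock colour rect ((651.284423828125, 221.82081604003906), (400.0244445800781, 193.03524780273438), 1.014316201210022)
red px [132.9  69.2] 883 depth xyz [959.4 419.7 199.9] cast [985.2 439.2 147. ]
red px [196.4 212.9] 46 depth xyz [516.9 220.  152.2] cast [517.7 220.8 147. ]
red px [269.3 229.5] 118 depth xyz [474.6  -1.6  59.9] cast [466.9  -4.9 147. ]
red px [119.3 233.1] 13 depth xyz [458.4 472.3 100.5] cast [454.5 455.4 147. ]
red px [ 93.  236.9] 16 depth xyz [445.3 555.5 102.5] cast [442.6 535.3 147. ]
red px [168.9 290.5] 311 depth xyz [274.5 322.2  50.4] cast [281.3 296.8 147. ]
orange px [336.9 185.1] 38 depth xyz [ 623.  -226.7   63. ] cast [ 622.8 -226.1   64. ]
pad px [202.9 160.9] 1941 depth xyz [686.2 207.7 131.3] cast [686.2 207.9 132. ]
bottle px [266.3 158.1] 180 depth xyz [695.8   4.7 119.6] cast None
```

View pics/crop.png

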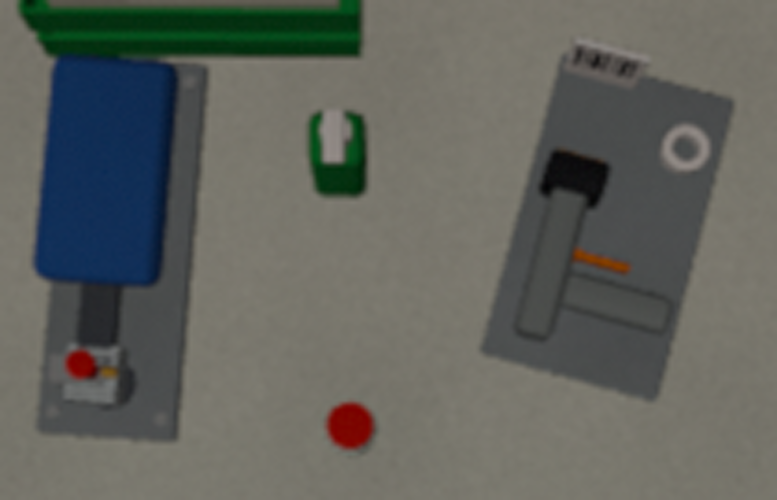

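The crop shows scanner plate corners at about (482,352), (657,400), (733,100) and the dock's right edge from (177,440) to (207,66). The trigger lies across below the barrel, with the grip parallel to it. I refine the edges next.

```bash
cat > m2.py <<'E'
import io,contextlib
with contextlib.redirect_stdout(io.StringIO()):
    from m import *
gray=cv2.GaussianBlur(cv2.cvtColor(im,cv2.COLOR_RGB2GRAY),(0,0),.7).astype(np.float32)
def edge(a,b,h,lo=.15,hi=.85):
    """sub-pixel points of strongest gradient along crop edge a->b, cast on plane h; line fit"""
    off=np.array([175,115]); a=(np.array(a)+.5)/3.7-.5+off; b=(np.array(b)+.5)/3.7-.5+off
    d=(b-a)/np.linalg.norm(b-a); n=np.array([-d[1],d[0]]); s=np.arange(-3,3.01,.1); out=[]
    for t in np.linspace(lo,hi,40):
        q=(a+(b-a)*t+s[:,None]*n).astype(np.float32)
        pr=cv2.remap(gray,q[None,:,0].copy(),q[None,:,1].copy(),cv2.INTER_LINEAR)[0]
        g=np.abs(np.gradient(cv2.GaussianBlur(pr[None],(0,0),4)[0])); out.append(cast(*q[g.argmax()],h)[:2]*1000)
    vx,vy,x,y=cv2.fitLine(np.array(out,np.float32),cv2.DIST_HUBER,0,.01,.01).ravel()
    return np.array([x,y]),np.array([vx,vy])
def X(l,m): 
    t=np.linalg.solve(np.c_[l[1],-m[1]],m[0]-l[0]); return l[0]+t[0]*l[1]
L=edge((482,352),(552,90),.008,.05,.9);B=edge((482,352),(657,400),.008);R=edge((657,400),(733,100),.008)
for n,e in(("L",L),("B",B),("R",R)): print(n,np.degrees(np.arctan2(e[1][1],e[1][0])))
c1,c2=X(L,B),X(B,R); ex=(L[1]*np.sign(L[1][0])+R[1]*np.sign(R[1][0]));ex/=np.linalg.norm(ex)
print("plate width",np.linalg.norm(c1-c2)); ey=np.array([-ex[1],ex[0]])
o=(c1+c2)/2+130*ex; print("scanner origin",o,"yaw",np.degrees(np.arctan2(ex[1],ex[0])),"squeeze",o-50*ex-14*ey, "trigger exp", o-27*ex+5*ey)
R=edge((177,440),(207,66),.012,.1,.95);B=edge((38,432),(177,440),.012);L=edge((38,432),(49,290),.012,.1,.9)
for n,e in(("L",L),("B",B),("R",R)): print(n,np.degrees(np.arctan2(e[1][1],e[1][0])))
c1,c2=X(L,B),X(B,R); ex=R[1]*np.sign(R[1][0]); ey=np.array([-ex[1],ex[0]])
print("dock width",np.linalg.norm(c1-c2)); o=(c1+c2)/2+170*ex
print("dock origin",o,"yaw",np.degrees(np.arctan2(ex[1],ex[0])),"ball",o-120*ex)
lab=cv2.connectedComponents(b.astype(np.uint8))[1]; p=P[(b)&(abs(z-.132)<.006)][:,:2]*1000
print("pad",cv2.minAreaRect(p.astype(np.float32)))
E
python3 m2.py
python3 - <<'E'
from h import *
# look from above the trigger region / check scene cam for knob + trigger
f=dict(np.load("scene.npz"));P,ok=pts(f);hsv=cv2.cvtColor(f["image"],cv2.COLOR_RGB2HSV);H,S,V=[hsv[...,i].astype(int) for i in range(3)]
cam=-f["R"].T@f["t"]
for n,m,h in(("knob",((H<6)|(H>174))&(S>140)&(V>70),.147),("trig",(H>5)&(H<18)&(S>130)&(V>90),.060)):
    m[:, :170]=0;m[:180]=0;m[260:]=0; 
    k,l,s,c=cv2.connectedComponentsWithStats(m.astype(np.uint8))
    for i in range(1,k):
        if s[i,4]>12:
            d=f["R"].T@np.array([(c[i][0]-f["cx"])/f["fx"],(c[i][1]-f["cy"])/f["fy"],1]);print(n,c[i].round(1),s[i,4],(np.median(P[(l==i)&ok],0)*1000).round(1),((cam+d*(h-cam[2])/d[2])*1000).round(1))
E
```

```text
L -15.587808
B 74.440765
R -15.636536
plate width 169.71242
scanner origin [ 649.16626 -236.7193 ] yaw -15.61217 squeeze [ 597.2432  -236.74655] trigger exp [ 624.50806 -224.63742]
L -3.9009778
B 86.31385
R -3.6581044
dock width 130.87871
dock origin [636.18335 212.0673 ] yaw -3.6581044 ball [516.42786 219.72362]
pad ((689.7777099609375, 208.4642333984375), (102.8080825805664, 194.09033203125), 86.26758575439453)
knob [408.7 199.6] 303 [275.8 323.3  51.2] [341.  321.3 147. ]
knob [286.1 209.1] 138 [475.2  -1.6  59.9] [521.1  17.9 147. ]
knob [353.9 234.5] 55 [517.  220.2 151.9] [513.7 219.9 147. ]
trig [196.6 218.8] 32 [ 621.4 -223.9   64.4] [ 619.5 -227.8   60. ]
```

Measurements agree: the knob is at (517,220) mm against a ball estimate of (516,220), and the scanner plate comes out 169.7 mm wide. Now the trigger.

```bash
cat >> h.py <<'E'
SY=np.radians(-15.61); SO=np.array([.64917,-.23672])
DY=np.radians(-3.7); DO=np.array([.51655,.2199])-np.array([np.cos(DY),np.sin(DY)])*-.12
def scn(x,y): c,s=np.cos(SY),np.sin(SY); return SO+[c*x-s*y,s*x+c*y]
def st(m):
    s=robot.sense(); print(m,"t%.2f"%s["t"],"tcp",(s["tcp_pos"]*1000).round(1),"rpy",s["tcp_rot"].round(3),"F",s["wrist_force"].round(1),"op %.3f"%s["opening"])
E
python3 - <<'E'
from h import *
p=scn(-.0545,-.014); best=None
for y in(SY,SY+np.pi):
    q=robot.inverse_kinematics([*p,.2],[np.pi,0,y]); print(y,None if q is None else np.round(q,2))
    if q is not None and (best is None or abs(q[6])<abs(best[0][6])): best=(q,y)
o=[np.pi,0,best[1]]
robot.grip(.85,20)
robot.goto([*p,.2],o); st("above")
robot.move_straight([*p,.105],vel=.12); st("mid")
f=robot.grab_frame("wrist"); save("w1",f["image"])
E
```

```text
-0.2724458962363148 [ 0.7   0.5  -0.54  1.65  0.29  1.07 -0.2 ]
2.8691467573534783 [-0.4   0.68  1.11  1.72 -0.66  1.17 -2.52]
above t2.59 tcp [ 592.3 -237.5  199.9] rpy [ 3.141  0.    -0.275] F [-0.  -0.9 -0.5] op 0.850
mid t3.53 tcp [ 593.6 -235.6  105.8] rpy [-3.142e+00 -2.000e-03 -2.720e-01] F [0.1 0.6 0.2] op 0.852
```

View pics/w1.png

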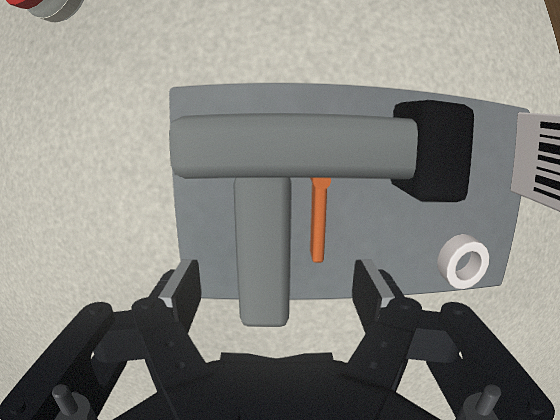

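The wrist view shows the pads at columns ~190 and ~362. They straddle the grip's back (236) and the trigger (326), so alignment is good. I go down and squeeze.

Run:
```python
from h import *
p=scn(-.0553,-.014)
print(robot.move_straight([*p,.044],vel=.1,contact_N=15)); st("down")
f=robot.grab_frame("wrist"); a=f["image"]
robot.grip(.40,30); st("closed"); robot.sleep(.4); st("held")
f=robot.grab_frame("wrist"); b=f["image"]
save("w2",np.hstack([a[150:,120:440],b[150:,120:440]]))
```

```text
False
down t4.34 tcp [ 592.6 -235.3   44.3] rpy [-3.141e+00 -1.000e-03 -2.720e-01] F [-0.2  0.3 -0.2] op 0.848
closed t4.76 tcp [ 592.1 -235.4   46. ] rpy [ 3.141  0.    -0.274] F [-5.   0.6 10.6] op 0.523
held t5.16 tcp [ 592.1 -235.4   46. ] rpy [ 3.141 -0.    -0.274] F [-4.4  1.4  9.3] op 0.518
```

View pics/w2.png

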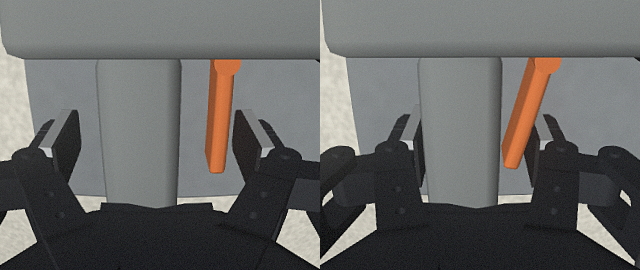

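The trigger turned about 12° in the picture, and the opening is 44 mm where I expected 42. I'm not sure it reached its stop, so I squeeze harder and shift the bias slightly toward the trigger side to check.

Run:
```python
from h import *
robot.grip(.30,60); st("60N"); 
p=scn(-.0568,-.014); robot.move_straight([*p,.046],vel=.01); st("shift"); 
p=scn(-.0575,-.014); robot.move_straight([*p,.046],vel=.01); robot.sleep(.2); st("shift2")
f=robot.grab_frame("wrist"); b=f["image"]
robot.grip(.85,20); robot.sleep(.4); st("open")
c=robot.grab_frame("wrist")["image"]
save("w3",np.hstack([b[150:,120:440],c[150:,120:440]]))
```

```text
60N t5.42 tcp [ 591.8 -235.3   46.1] rpy [ 3.141e+00  1.000e-03 -2.740e-01] F [-6.   1.6 10.6] op 0.505
shift t5.83 tcp [ 591.8 -235.3   46.3] rpy [-3.141e+00 -2.000e-03 -2.730e-01] F [ 3.9 -0.6 -2.5] op 0.500
shift2 t6.28 tcp [ 591.8 -235.2   46.3] rpy [-3.141 -0.004 -0.273] F [ 5.6 -2.  -4.1] op 0.508
open t7.12 tcp [ 590.  -234.7   46. ] rpy [ 3.142  0.    -0.272] F [ 0.1 -0.1 -0. ] op 0.852
```

View pics/w3.png

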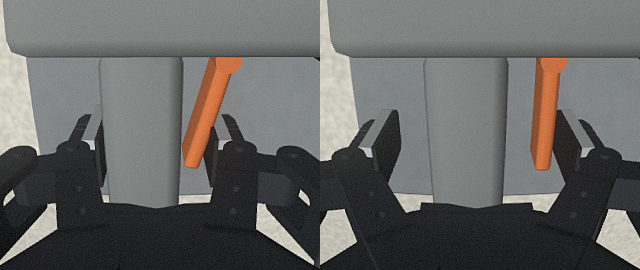

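Squeezed further, the lever turned about 16° and stayed put under 60 N at 42.7 mm, so it was at its stop. After opening, it sprang back to its released angle. Now the latch knob.

Run:
```python
from h import *
s=robot.sense()["tcp_pos"]
robot.move_straight([s[0],s[1],.28],vel=.25)
k=np.array([.5166,.2199]); best=None
for y in(DY+np.pi/2,DY-np.pi/2):
    q=robot.inverse_kinematics([*k,.25],[np.pi,0,y]); print(y,None if q is None else np.round(q,2))
    if q is not None and (best is None or abs(q[6])<abs(best[0][6])): best=(q,y)
o=[np.pi,0,best[1]]; 
robot.grip(.6,40)
robot.goto([*k,.26],o); st("above knob")
robot.move_straight([*k,.19],vel=.12); st("near")
save("w4",robot.grab_frame("wrist")["image"])
```

```text
1.5062191444711064 [ 0.32  0.48 -1.08  1.76  0.46  1.18  0.61]
-1.6353735091186867 [-0.05  0.33 -0.54  1.77  0.19  1.09 -2.29]
above knob t10.28 tcp [517.6 218.5 259.8] rpy [3.141e+00 1.000e-03 1.503e+00] F [-0.2  0.3 -1. ] op 0.602
near t11.02 tcp [517.  220.3 190.5] rpy [ 3.141e+00 -1.000e-03  1.506e+00] F [ 0.5 -0.4  0.4] op 0.601
```

View pics/w4.png

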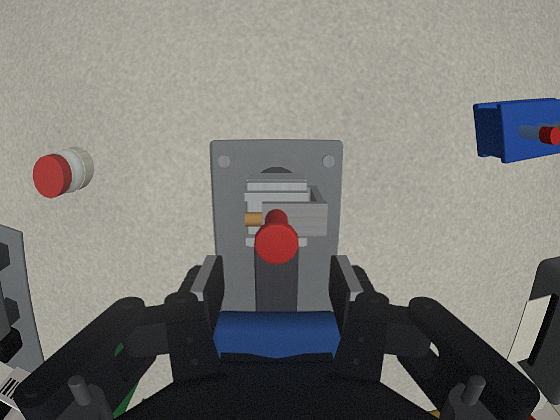

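The knob (277,243) is centred between the pads (~210 and ~345), and the latch plate hangs on the right, which is +y. I check that the lift poses are reachable, then grasp.

```bash
cat >> h.py <<'E'
from scipy.spatial.transform import Rotation as Ro
EX=np.array([np.cos(DY),np.sin(DY),0]);EY=np.array([-np.sin(DY),np.cos(DY),0])
def lift(p0,R0,th,hinge):
    """pose of TCP p0,R0 after the rest turned th about the hinge"""
    A=Ro.from_rotvec(EY*th); return hinge+A.apply(p0-hinge),(A*R0).as_euler('xyz')
HINGE=np.array([*DO,0])+.150*EX+[0,0,.075]
E
python3 - <<'E'
from h import *
k=np.array([.5166,.2199]); p0=np.array([*k,.118]); R0=Ro.from_euler('xyz',[np.pi,0,DY+np.pi/2])
for th in(0,.1,.2,.3,.32):
    p,e=lift(p0+.014*EY,R0,th,HINGE); q=robot.inverse_kinematics(p,e); print(th,p.round(3),e.round(3),None if q is None else np.round(q,2))
print(robot.move_straight([*k,.1195],vel=.06,contact_N=8)); st("down")
robot.grip(0.0,60); robot.sleep(.2); st("gripped")
E
```

```text
0 [0.518 0.234 0.118] [-3.142  0.     1.506] [ 0.19  0.63 -0.95  1.87  0.62  0.97  0.46]
0.1 [0.523 0.234 0.145] [-3.042  0.     1.506] [ 0.22  0.66 -0.99  1.78  0.53  1.11  0.55]
0.2 [0.531 0.233 0.171] [-2.942 -0.     1.506] [ 0.23  0.69 -1.01  1.68  0.46  1.25  0.62]
0.3 [0.542 0.232 0.196] [-2.842  0.     1.506] [ 0.22  0.73 -1.01  1.57  0.39  1.39  0.67]
0.32 [0.545 0.232 0.201] [-2.822  0.     1.506] [ 0.22  0.73 -1.01  1.55  0.38  1.41  0.67]
False
down t12.39 tcp [516.9 220.1 119.9] rpy [ 3.141 -0.     1.506] F [-0.6 -0.2 -0.4] op 0.601
gripped t12.98 tcp [516.8 220.2 120. ] rpy [ 3.141 -0.     1.506] F [-0.  -0.3  5.8] op 0.263
```

Run:
```python
from h import *
a=robot.grab_frame("wrist")["image"][130:,170:390]; b=robot.grab_frame("scene")["image"][195:280,300:410]
save("w5",np.hstack([cv2.resize(a,(440,580)),cv2.resize(b,(340,580*340//580))if 0 else cv2.copyMakeBorder(cv2.resize(b,(330,255)),0,325,0,0,cv2.BORDER_CONSTANT)]))
```

```text
(no output)
```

View pics/w5.png

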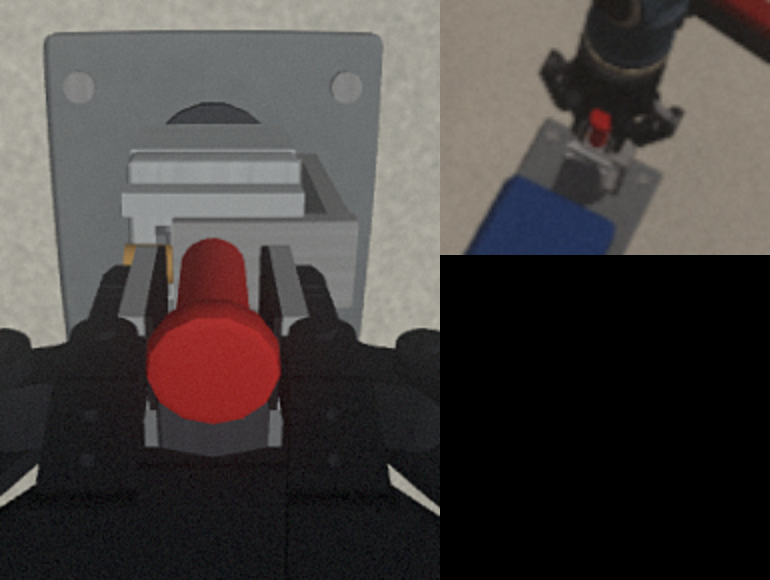

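Both pads stand clear of the stem with equal gaps, so the finger parts behind them are clamping the 26 mm head. I reopen, go lower and close again.

Run:
```python
from h import *
k=np.array([.5166,.2199])
robot.grip(.5,40); st("open")
print(robot.move_straight([*k,.1155],vel=.03,contact_N=6)); st("down")
robot.grip(0.0,40); robot.sleep(.2); st("gripped")
a=robot.grab_frame("wrist")["image"][130:,170:390]; save("w6",cv2.resize(a,(440,580)))
```

```text
open t13.42 tcp [516.4 219.6 119.1] rpy [-3.141  0.     1.506] F [-0.4  0.3 -0.1] op 0.501
False
down t13.70 tcp [516.4 219.7 115.1] rpy [-3.141  0.     1.506] F [ 0.9 -0.4  0.2] op 0.500
gripped t14.22 tcp [516.9 220.3 116.1] rpy [ 3.141e+00 -1.000e-03  1.506e+00] F [-0.6 -0.5  6.3] op 0.251
```

View pics/w6.png

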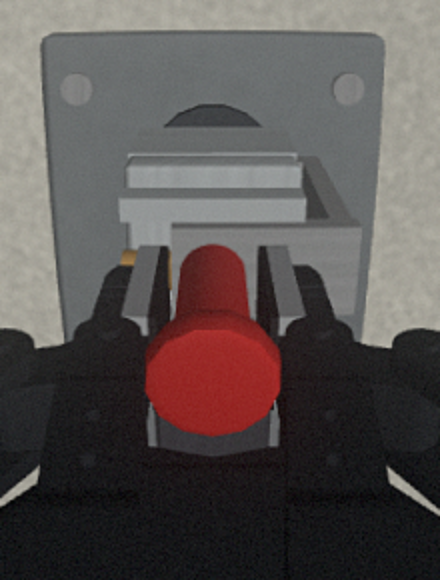

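Still no change. The opening barely depends on height and the side force is near zero, so the long pads are catching the head. I'll grip the head itself, which is flat-padded and secure, with the pads centred on it. Then I'll pull to the stop by force.

Run:
```python
from h import *
k=np.array([.5166,.2199])
robot.grip(.5,80); 
robot.move_straight([*k,.1375],vel=.06); st("up")
robot.grip(0.0,80); robot.sleep(.2); st("gripped")
s=robot.sense()["tcp_pos"]; F0=robot.sense()["wrist_force"]
for d in(.004,.008,.012,.014,.016,.018):
    robot.move_straight(s*[1,1,0]+[0,0,.1375]+d*EY,vel=.02); q=robot.sense()
    print(d,"moved",((q["tcp_pos"]-s)@EY*1000).round(1),"Fy",((q["wrist_force"]-F0)@EY).round(1),"op",round(q["opening"],3))
    if (q["wrist_force"]-F0)@EY<-16: break
st("pulled")
a=robot.grab_frame("wrist")["image"][130:,170:390]; save("w7",cv2.resize(a,(440,580)))
```

```text
up t15.13 tcp [516.8 219.9 137.9] rpy [ 3.141 -0.     1.506] F [-1.1 -0.6 -0.7] op 0.503
gripped t15.66 tcp [516.5 220.2 137.7] rpy [ 3.142 -0.     1.506] F [-1.8 -0.4  3.8] op 0.267
0.004 moved 2.4 Fy -4.0 op 0.269
0.008 moved 5.8 Fy -4.6 op 0.271
0.012 moved 9.3 Fy -6.4 op 0.269
0.014 moved 11.0 Fy -6.5 op 0.267
0.016 moved 12.7 Fy -7.1 op 0.267
0.018 moved 14.3 Fy -9.0 op 0.268
pulled t17.48 tcp [517.5 234.5 137.5] rpy [-3.14   0.008  1.504] F [-3.4 -9.4 10.7] op 0.268
```

View pics/w7.png

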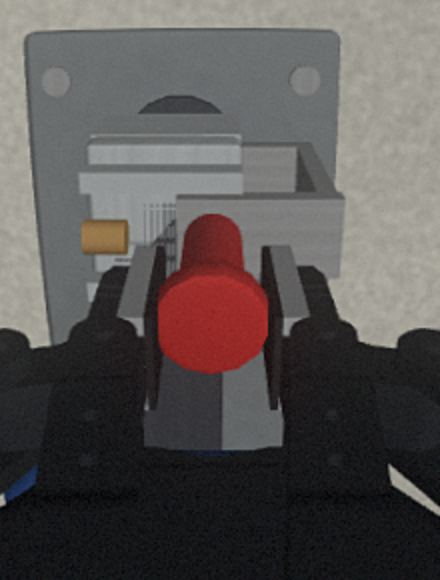

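The pads now hold the head squarely and the latch plate has slid fully to +y. The force profile matches the spring, reaching about 9 N at 14.3 mm. Now I lift along the hinge arc.

Run:
```python
from h import *
p0=np.array([.5165,.2202,.1375])+.0185*EY; R0=Ro.from_euler('xyz',[np.pi,0,DY+np.pi/2])
for th in(.03,.06,.1,.15,.2,.25,.3):
    p,e=lift(p0,R0,th,HINGE)
    robot.move_straight(p,vel=.04,attitude=e); q=robot.sense()
    print(th,"err",((q["tcp_pos"]-p)*1000).round(1),"F",q["wrist_force"].round(1),"op",round(q["opening"],3))
    if np.linalg.norm(q["wrist_force"])>35: print("STOP"); break
robot.sleep(.3); st("lifted")
f=robot.grab_frame("scene"); g=robot.grab_frame("top"); np.savez("scene2",**f); np.savez("top2",**g)
save("s2",np.hstack([cv2.resize(f["image"][120:340,120:420],(450,330)),cv2.resize(g["image"][115:265,160:310],(330,330))]))
```

```text
0.03 err [-1.2 -5.4 -2.6] F [-2.4 -8.6 -2.8] op 0.27
0.06 err [-1.2 -5.3 -2.7] F [-2.8 -8.  -2. ] op 0.267
0.1 err [-1.3 -5.2 -2.6] F [-3.2 -7.9 -2. ] op 0.266
0.15 err [-1.4 -5.1 -2.6] F [-3.2 -7.6 -1.6] op 0.268
0.2 err [-1.5 -4.9 -2.5] F [-4.4 -7.8 -1.3] op 0.265
0.25 err [-1.5 -4.7 -2.4] F [-4.4 -8.3 -0.7] op 0.27
0.3 err [-1.5 -4.5 -2.2] F [-4.  -8.  -1.3] op 0.268
lifted t20.97 tcp [546.6 232.1 212.3] rpy [-2.836  0.01   1.506] F [-4.9 -8.2 -0.4] op 0.273
```

View pics/s2.png

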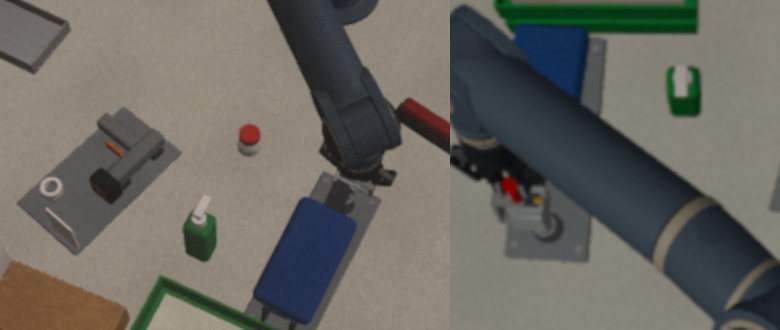

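The ball post is now visible beneath the coupler, so the rest is up, and the jar, bottle, scanner, tape and stapler look unmoved. I verify the tilt and the bystanders numerically.

Run:
```python
from h import *
for n in("scene","scene2"):
    f=dict(np.load(n+".npz"));P,ok=pts(f);h=cv2.cvtColor(f["image"],cv2.COLOR_RGB2HSV)
    H,S,V=[h[...,i].astype(int) for i in range(3)]
    m=(H>105)&(H<125)&(S>140)&(V>70)&ok;m[:, :260]=0;m[:,380:]=0
    L=(P-HINGE)@np.c_[EX,EY,[0,0,1]]; q=L[m&(L[...,2]>.05)]
    A=np.c_[q[:,0],q[:,1],np.ones(len(q))]
    for _ in range(6):
        c=np.linalg.lstsq(A,q[:,2],rcond=None)[0]; r=q[:,2]-A@c; k=np.abs(r)<max(.003,1.5*np.std(r)); A,q=A[k],q[k]
    th=np.arctan(-c[0]); print(n,len(q),"tilt",th.round(3),"coupler rise mm",(270*np.sin(th)).round(1))
a,b=dict(np.load("scene.npz")),dict(np.load("scene2.npz"))
for nm,(u0,v0,u1,v1) in dict(jar=(272,195,300,228),bottle=(238,245,270,300),scanner=(130,185,245,290),tape=(142,232,166,256),tray=(90,110,170,170),rack=(420,250,485,300),stapler=(380,182,435,225)).items():
    d=np.abs(a["image"][v0:v1,u0:u1].astype(int)-b["image"][v0:v1,u0:u1]).mean(); sh=cv2.phaseCorrelate(*[cv2.cvtColor(x["image"],cv2.COLOR_RGB2GRAY)[v0:v1,u0:u1].astype(np.float32) for x in(a,b)])
    print(nm,"diff",d.round(1),"shift px",np.round(sh[0],2),round(sh[1],2))
```

```text
scene 1339 tilt -0.003 coupler rise mm -0.8
scene2 904 tilt 0.289 coupler rise mm 77.0
jar diff 8.5 shift px [-0.07  0.07] 0.98
bottle diff 8.6 shift px [ 0.13 -0.02] 0.94
scanner diff 8.7 shift px [-0.06  0.01] 1.09
tape diff 8.4 shift px [ 0.11 -0.04] 1.03
tray diff 8.8 shift px [-0.05  0.03] 1.03
rack diff 8.1 shift px [-0.02 -0.05] 0.96
stapler diff 11.3 shift px [-0.02  0.53] 0.65
```

The rise is 77 mm. I nudge it up 3 mm, double-check the stapler (the arm partly hides it) and hand in.

Run:
```python
from h import *
p0=np.array([.5165,.2202,.1375])+.0185*EY; R0=Ro.from_euler('xyz',[np.pi,0,DY+np.pi/2])
p,e=lift(p0,R0,.312,HINGE); robot.move_straight(p,vel=.02,attitude=e); robot.sleep(.5); st("final")
a=dict(np.load("scene.npz")); b=robot.grab_frame("scene")
for f in(a,b):
    P,ok=pts(f);h=cv2.cvtColor(f["image"],cv2.COLOR_RGB2HSV);H,S,V=[h[...,i].astype(int) for i in range(3)]
    m=((H<6)|(H>174))&(S>140)&(V>60)&ok; m[:, :405]=0;m[:,:]&=True;m[:180]=0;m[230:]=0;m[:,440:]=0
    x=P[m][:,:2]*1000; print("stapler red, px",m.sum(),"max/min xy",x.max(0).round(1),x.min(0).round(1),np.median(x,0).round(1))
st("end"); robot.close_job()
```

```text
final t21.88 tcp [548.3 232.1 215.1] rpy [-2.824  0.01   1.507] F [-4.8 -7.7 -0.7] op 0.268
stapler red, px 193 max/min xy [305.4 387.1] [257.7 306.1] [282.7 347.3]
stapler red, px 200 max/min xy [301.3 387.8] [256.4 305. ] [283.9 348.6]
end t21.93 tcp [548.3 232.  215.1] rpy [-2.824  0.01   1.507] F [-4.8 -8.3 -0.6] op 0.269
the job is handed in; nothing more can be done
```

The job is handed in at about 22 s: trigger squeezed and released, latch pulled, and the rest held up in the gripper.

- **Trigger:** The first squeeze at 30 N stopped at a 44 mm opening, so I wasn't sure it had reached the stop. I squeezed again at 60 N without letting go. It stopped at about 42.7 mm with the lever turned about 16° in the picture, and it sprang back when released.
- **Latch:** Two grasps on the knob's stem failed because the long pads caught on its 26 mm head. I gripped the head itself instead. The pull moved 14.3 mm and the force rose to 9 N, which matches the spring at its stop.
- **Lift:** I swung the rest up along its hinge arc and it came free. Depth showed a tilt of 0.289 rad (77 mm). I then raised it about 3 mm more, to roughly 80 mm; that last step was read from the gripper position, not from the cameras. The grip and forces were steady at hand-in (about 10 N at the wrist).
- **Other things on the desk:** The scanner plate, tape, jar, bottle, tray and rack shifted by 0.15 pixel or less. An image check showed 0.5 pixel for the stapler with a weak match, probably because of the arm beside it. A depth check put its centre within about 1.3 mm of before, which is within noise.

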